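# Clear the jammed vial feed track

### The job

Two sample vials have wedged side by side in the funnel of the vial feed track. Nudge the amber vial back, without lifting any vial, and get it in behind the blue-capped one; then push the follower by its black post until all three vials stand upright in single file in the lane (white, blue-capped, amber last), holding the sprung end buffer pressed in by about 5 mm. It is glass: never push the follower harder than 15 N or squeeze a vial harder than 45 N, do not drive the buffer in beyond 8 mm, tip nothing over, leave the beaker, the bottle and the jar alone, and let go of everything.

Things in the scene. Friction and masses are not known exactly. Their poses are not given: they have to be found in the camera images.
- track: Fixed feed track, pale metal base, blue walls 5 mm thick with tops at z 34 mm. Origin on the bench under the throat (funnel end, lane start); x = feed direction, roughly away from the robot, y left, z up; floor at z 8 mm. Hopper: x -150 to -54 mm, 104 mm wide inside; funnel x -54 to 0, walls at 35 deg to x; lane x 0 to 160, 29 mm wide inside: one vial at a time.
- vial_amber: Amber-brown vial, white cap, 25 mm diameter, 67 mm tall, 30 g, upright; origin at the centre of its underside. Starts at track x -19, y +13 or -13 mm, touching the blue-capped vial and the funnel wall. While the two stand side by side the follower is blocked; with the amber one 25 mm or more farther back and roughly behind the other, the follower feeds both into the lane.
- vial_blue: Straw-coloured vial with a blue cap, same size and origin as the amber one; it starts wedged beside it, at the other side of the track's centre line.
- vial_white: White vial with a white cap, same size and origin; it stands loose in the lane, ahead of the other two. The vials slide easily on the track (friction about 0.25).
- follower (a joint): Slide of the follower along track x, m: 0 = fully back; front face at track x = joint - 0.085; up to 0.15. It stays where it is left; moving it takes about 3.5 N (friction, no spring). It starts with its face at most 4 mm behind the two wedged vials, and a vial that is nudged back pushes it back.
- follower_face (a point): Middle of the lower edge of the follower's flat white front face (26 mm wide, z 9 to 63 mm over the bench, fits into the lane), at floor height.
- follower_handle (a point): On the axis of the follower's upright round black post (16 mm diameter, top at z 74 mm over the bench), at z 53 mm, 42 mm behind the front face. The bar between post and face is 20 mm wide, its top at z 24 mm.
- buffer (a joint): How far the orange sprung buffer (20 mm diameter, axis at z 30 mm, on the dark end stop clamped over the lane) is pressed in, m: 0 at rest, 0.012 fully in; spring 500 N/m, no preload (2.5 N at 5 mm); the follower's friction then holds it pressed. Its tip at rest is anywhere from track x 75 to 122 mm; where is not measured: feel for it.
- beaker: Clear beaker, 68 mm diameter, 72 mm tall, bystander left of the track. Origin at the centre of its underside.
- bottle: White bottle with a blue cap, 54 mm diameter, 99 mm tall, bystander left of the track. Origin at the centre of its underside.
- jar: Amber-brown jar, 49 mm diameter, 76 mm tall, bystander right of the lane. Origin at the centre of its underside.
Not all that is in view belongs to the job. Leave any green look-alike of the vial_white alone. Leave any red look-alike of the vial_amber alone.

How it is judged:
By the outcome, as a careful person would: the job done as asked, in the order asked, and still so for the second after the job is handed in, with the robot touching nothing.
It also fails if it takes over 64 s, if anything falls off the work surface, if the arm or the gripper's body presses on something with over 40 N, if the wrist force passes 120 N, or if a joint passes its speed limit or range.

### The arm

A 7-joint arm with a two-finger parallel gripper is mounted at the origin on a cart in front of the work surface, level with it; the furniture and walls round the work are solid. World frame = base frame: x ahead of the robot, y to its left, z up, the work surface at z = 0. Lengths are in m, angles in degrees, forces in N, time in s.
With the tool pointing down it reaches from about 0.4 to 0.75 m from the base axis. Payload 19.5 kg.
Tool frame: the origin (TCP) lies midway between the tips of the shut fingers; the grasp point (between the pads) lies env.grip_depth behind it (env.grip_depth is the distance from the TCP to the grasp point, in m); z points along the fingers, y is the line along which they close (so a half turn about z gives the same grasp; the last joint's range is limited). The gripper opens to 85 mm and grips with 20 to 120 N. Pads are 22 mm wide; open, the fingers measure 114 mm over their backs; the gripper's body (76 mm by 85 mm) begins 54 mm behind the grasp point. The pads swing forward as they close: fully open they stand 13 mm farther back than shut.
Start: joints at [-78.192, 40.479, -1.581, 85.061, 1.261, 54.483, -4.326], TCP at [0.141, 0.557, 0.196] pointing down, gripper open.
Joint ranges: [-155.06, 155.06], [-18.47, 123.98], [-90, 86.84], [0, 140.48], [-83.41, 263.41], [0, 116], [-161.91, 161.91]. Speed limits (degrees/s): [108.29, 108.29, 147.25, 147.25, 172.46, 172.46, 172.46].

### API

Orientations are given as a 3x3 rotation matrix whose columns are the frame's x, y, z axes.
In Python, from plant import env gives the robot as it stands.
- The arm moves only by the shell command python3 -m crank 'ROWS'. ROWS is JSON, a list of rows, each an object of numbers: "rx", "ry", "rz": the turn, a rotation vector about the tool's x, y, z in rad; "tx", "ty", "tz": the shift along the tool's x, y, z in m; "gripper": the closure, from 0 (fully open) to 1 (shut). A call has 1 to 20 rows; each row is the pose to reach, as a shift and turn from the pose commanded when the call began, along the tool's axes at that moment; what a row does not reach only later rows make up. A row lasts 1/10 s, in which the tool goes at most 50 mm and 8.59 degrees, less where a joint would pass 70% of its speed; a pose out of reach is approached as far as the arm can. A call with a gripper value outside its range is refused whole. The fingers move at their own pace and stop on an object; the grip force is fixed at half the most. Time passes only in rows, so rows that repeat a pose let the fingers close. It gives the time, the measured TCP pose, the force, the opening and the grip force at its end, in the units of the state.
- env.get_obs(): the state, without advancing time (a new reading comes with each control period).
- env.camera(name): name is "side" or "top"; returns the picture (420x560x3 uint8, red, green, blue); there is no depth.
- env.camera_model(name): a dict with "fx", "fy", "cx", "cy" (pixels), "R" (3x3) and "t" (3): a world point X has camera coordinates R X + t. Camera axes: x right, y down, z forward; pixel columns grow to the right and rows downward; lengths in m; the calibration is good to about 2 mm. A picture is of the moment at which its call begins. camera_model takes no time and is no camera call.
- env.sign_off(): hands the job in; it is judged then, once.
The state is a dict: "t": time; "joint_positions": joint angles; "joint_velocities": joint speeds; "joint_torque": joint torques, N m; "ee_pos": TCP position; "orientation": TCP orientation; "wrist_force": force on the tool from outside, world axes, zero at the start; "wrist_torque": the same for the moment, N m; "grip_width": finger opening in m; "finger_force": force on a finger pad.
Only numpy, scipy, OpenCV 4.12 (cv2) and the standard library are available. Lean on these libraries where they do the work, as an engineer would, in place of code of your own. Each camera call takes 0.05 s, during which the arm holds its last target. There are 200 camera calls.

## Working session

There is one attempt and no reset: what is moved stays moved. The work goes in short steps, Python scripts to look and compute and a shell command to move; the robot and the scene stay as the last step left them, time stands still between calls to the robot, and variables do not carry over. Pictures are saved under pics/ and viewed, at most 10 in all, crops included, and the job is handed in when it is done.

```bash
mkdir -p pics; ls; python3 - <<'E'
from plant import env
import cv2,numpy as np
o=env.get_obs()
print(o, env.grip_depth)
for n in("top","side"):
    im=env.camera(n); cv2.imwrite(f"pics/{n}0.png",im[:,:,::-1]); m=env.camera_model(n); print(n,{k:np.round(v,4).tolist() for k,v in m.items()})
E
```

```text
pics
{'t': 0.0, 'joint_positions': array([-78.18995217,  40.51382282,  -1.58148959,  85.08391645,
         1.2638403 ,  54.48428392,  -4.32440778]), 'joint_velocities': array([ 0.04171871, -0.04844407, -0.10525514,  0.03198205,  0.00059824,
       -0.09977129, -0.02355919]), 'joint_torque': array([ 1.11301077e-03, -8.83207297e+01,  1.23471893e+00, -2.36157936e+01,
        1.69008574e-02,  6.66153108e-03, -1.20985173e-04]), 'ee_pos': array([0.14099447, 0.55712411, 0.19523066]), 'orientation': array([[-9.69460069e-01,  2.45249139e-01, -1.84121945e-04],
       [ 2.45249190e-01,  9.69459435e-01, -1.11331738e-03],
       [-9.45413727e-05, -1.12447251e-03, -9.99999363e-01]]), 'wrist_force': array([ 0.40740004, -0.24817934,  1.0370946 ]), 'wrist_torque': array([-0.00468034,  0.06637981, -0.06031721]), 'finger_force': 0.0, 'grip_width': 0.08513184428514373} 0.0187
top {'fx': 515.0034, 'fy': 515.0034, 'cx': 281.4654, 'cy': 215.4422, 'R': [[-0.0298, -0.9995, -0.005], [-0.9777, 0.0302, -0.2077], [0.2078, -0.0013, -0.9782]], 't': [0.115, 0.5828, 0.7908]}
side {'fx': 520.7778, 'fy': 520.7778, 'cx': 270.49, 'cy': 214.7371, 'R': [[0.8488, -0.5287, 0.0065], [-0.3089, -0.5059, -0.8054], [0.4292, 0.6816, -0.5927]], 't': [-0.4509, 0.2998, 0.6065]}
```

View pics/top0.png

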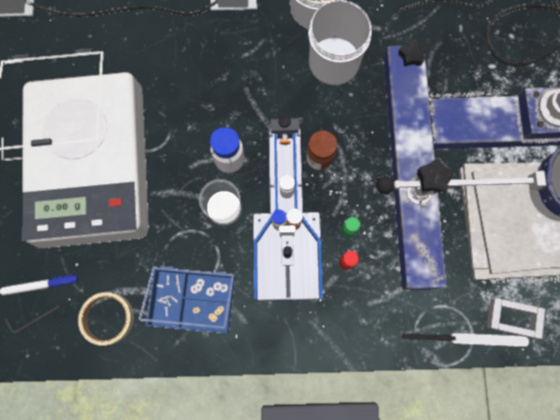

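View pics/side0.png

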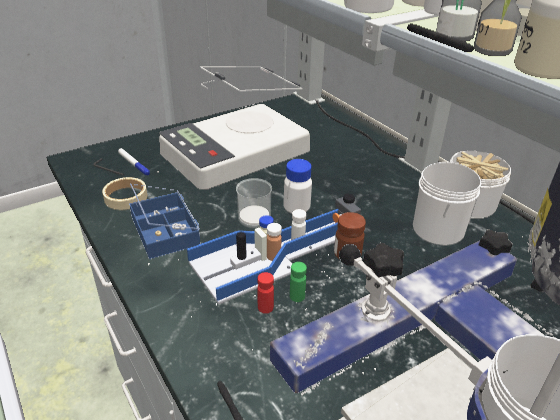

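Top view: amber vial's white cap is at (294,217) and blue cap at (279,217). White vial's cap is at (287,185), the post at (288,252), the buffer at (285,142). Lookalikes and bystanders: red (349,260), green (351,226), amber jar (322,148), white-bottle blue cap (225,142), and the beaker (220,203). My choice is the white-capped amber vial in the funnel at (294,217).

```bash
cat > h.py <<'E'
from plant import env
import cv2,numpy as np
def ray(n,u,v):
    m=env.camera_model(n);R=np.array(m["R"]);t=np.array(m["t"])
    d=R.T@np.array([(u-m["cx"])/m["fx"],(v-m["cy"])/m["fy"],1]);return -R.T@t,d/np.linalg.norm(d)
def onz(n,u,v,z):
    c,d=ray(n,u,v);return c+d*(z-c[2])/d[2]
def tri(p,q):
    A=np.zeros((3,3));b=np.zeros(3);L=[ray("top",*p),ray("side",*q)]
    for c,d in L:
        P=np.eye(3)-np.outer(d,d);A+=P;b+=P@c
    X=np.linalg.solve(A,b);return X,max(np.linalg.norm(np.cross(X-c,d)) for c,d in L)
def proj(n,X):
    m=env.camera_model(n);p=np.array(m["R"])@X+np.array(m["t"]);return np.array([m["cx"]+m["fx"]*p[0]/p[2],m["cy"]+m["fy"]*p[1]/p[2]])
E
python3 - <<'E'
from h import *
t=cv2.imread("pics/top0.png");s=cv2.imread("pics/side0.png")
def crop(im,x0,y0,x1,y1,k):return cv2.resize(im[y0:y1,x0:x1],None,fx=k,fy=k,interpolation=cv2.INTER_CUBIC)
a=crop(t,245,115,335,305,3);b=crop(s,185,185,375,305,2.7)
out=np.zeros((600,800,3),np.uint8);a=a[:570];out[:570,:270]=a;out[:b.shape[0],280:280+b.shape[1]]=b[:,:520]
cv2.imwrite("pics/c0.png",out)
def blobs(im,x0,y0,x1,y1,f,n):
    h=cv2.cvtColor(im,cv2.COLOR_BGR2HSV).astype(int);m=f(h[...,0],h[...,1],h[...,2]).astype(np.uint8);k=np.zeros_like(m);k[y0:y1,x0:x1]=m[y0:y1,x0:x1]
    r=cv2.connectedComponentsWithStats(k);print(n,[(r[2][i].tolist(),r[3][i].round(1).tolist()) for i in range(1,r[0]) if r[2][i][4]>12])
blue=lambda h,s,v:(h>105)&(h<130)&(s>140)&(v>90)
white=lambda h,s,v:(s<25)&(v>215)
black=lambda h,s,v:(v<50)
org=lambda h,s,v:(h<18)&(s>120)&(v>100)
blueL=lambda h,s,v:(h>100)&(h<130)&(s>90)&(v>60)
blobs(t,250,120,330,305,blue,"tblue");blobs(t,270,170,312,235,white,"twhite");blobs(t,275,230,300,270,black,"tblack");blobs(t,272,130,300,200,org,"torg")
blobs(s,225,190,360,290,blue,"sblue");blobs(s,255,200,315,245,white,"swhite");blobs(s,230,225,255,265,black,"sblack");blobs(s,320,205,345,225,org,"sorg")
E
```

```text
tblue [([254, 209, 31, 91, 314], [267.0, 238.9]), ([303, 219, 20, 79, 181], [317.4, 257.5])]
twhite [([270, 170, 4, 15, 49], [271.8, 176.2]), ([278, 170, 16, 19, 281], [285.3, 178.7]), ([297, 170, 4, 14, 51], [298.6, 176.0]), ([278, 187, 34, 39, 524], [293.6, 208.4]), ([271, 188, 4, 24, 79], [272.2, 199.4]), ([270, 224, 41, 11, 249], [289.2, 230.0])]
tblack [([285, 253, 5, 4, 14], [287.1, 254.7])]
torg [([281, 140, 8, 4, 27], [284.4, 141.6])]
sblue [([306, 209, 32, 23, 183], [318.9, 219.1]), ([260, 216, 14, 12, 118], [265.6, 220.7]), ([225, 224, 112, 66, 736], [280.0, 257.2]), ([281, 226, 10, 16, 70], [285.3, 232.8]), ([225, 231, 14, 16, 93], [230.4, 237.7]), ([244, 231, 10, 12, 64], [249.1, 235.5])]
swhite [([255, 206, 14, 17, 142], [259.7, 212.6]), ([292, 209, 14, 9, 99], [298.8, 213.1]), ([292, 221, 14, 6, 36], [299.6, 224.2]), ([267, 223, 14, 10, 107], [273.9, 227.1]), ([255, 228, 11, 10, 55], [260.1, 232.2])]
sblack [([236, 233, 10, 27, 207], [241.0, 246.9])]
sorg [([333, 213, 12, 12, 102], [339.1, 218.2])]
```

View pics/c0.png

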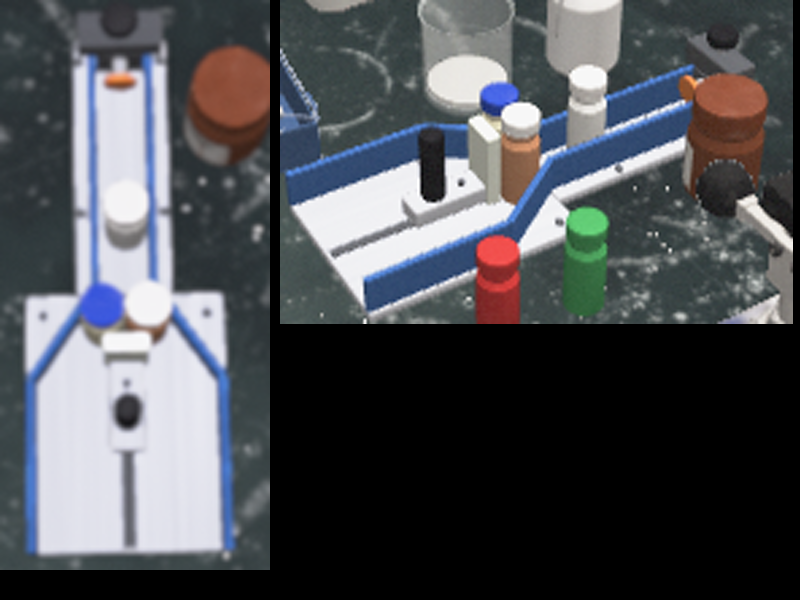

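The crop confirms the choice: the amber-bodied vial with white cap stands right of the blue-capped one (top cap centres (294.3,213.7) and (279,215.5)). White vial is ahead of them, follower face just behind.

```bash
python3 - <<'E'
from h import *
for n,p,q in[("blue",(279,215.5),(266.1,219.1)),("amber",(294.3,213.7),(274.3,227.2)),("white",(286.7,183),(299.1,213.5)),("post",(287.4,249.7),(240.9,234.6)),("buf",(284.6,141.6),(339,218))]:
    X,e=tri(p,q);print(n,X.round(4),round(e,4), onz("top",*p,.0735).round(4))
# wall midlines
a=(onz("top",255.3,298.3,.034)+onz("top",321.7,298.3,.034))/2
b=(onz("top",276,134.3,.034)+onz("top",294.3,134.3,.034))/2
d=b-a;yaw=np.arctan2(d[1],d[0]);print(a,b,np.degrees(yaw))
P=lambda u,v:onz("top",u/3+245,v/3+115,.034)
for n,u,v in[("hopBL",31,550),("hopBR",230,550),("kneeL",33,378),("kneeR",223,378),("throatL",91,298),("throatR",157,298),("laneL",93,58),("laneR",148,58)]:
    print(n,P(u,v).round(4))
E
```

```text
blue [0.5839 0.1009 0.0754] 0.0008 [0.5835 0.1012 0.0735]
amber [0.5857 0.0762 0.074 ] 0.0 [0.5857 0.0762 0.0735]
white [0.6398 0.086  0.0747] 0.0022 [0.638  0.0869 0.0735]
post [0.528  0.089  0.0733] 0.0011 [0.5269 0.0894 0.0735]
buf [0.7297 0.0861 0.0295] 0.0035 [0.7103 0.0882 0.0735]
[0.4515691  0.08973864 0.034     ] [0.73832462 0.0862773  0.034     ] -0.6915670740152056
hopBL [0.4532 0.1445 0.034 ]
hopBR [0.4499 0.0349 0.034 ]
kneeL [0.549  0.1416 0.034 ]
kneeR [0.5457 0.0345 0.034 ]
throatL [0.5941 0.1076 0.034 ]
throatR [0.593 0.07  0.034]
laneL [0.7388 0.1025 0.034 ]
laneR [0.7377 0.07   0.034 ]
```

```bash
python3 -m crank '[{"tx":-0.578,"ty":-0.365,"gripper":1},{"tx":-0.578,"ty":-0.365,"gripper":1},{"tx":-0.578,"ty":-0.365,"gripper":1},{"tx":-0.578,"ty":-0.365,"gripper":1},{"tx":-0.578,"ty":-0.365,"gripper":1},{"tx":-0.578,"ty":-0.365,"gripper":1},{"tx":-0.578,"ty":-0.365,"gripper":1},{"tx":-0.578,"ty":-0.365,"gripper":1},{"tx":-0.578,"ty":-0.365,"gripper":1},{"tx":-0.578,"ty":-0.365,"gripper":1},{"tx":-0.578,"ty":-0.365,"gripper":1},{"tx":-0.578,"ty":-0.365,"gripper":1},{"tx":-0.578,"ty":-0.365,"gripper":1},{"tx":-0.578,"ty":-0.365,"gripper":1},{"tx":-0.578,"ty":-0.365,"gripper":1},{"tx":-0.578,"ty":-0.365,"gripper":1},{"tx":-0.578,"ty":-0.365,"gripper":1},{"tx":-0.578,"ty":-0.365,"gripper":1}]'
```

```text
schema error: expected keys rx, ry, rz, tx, ty, tz, gripper
```

```bash
python3 -m crank '[{"rx":0,"ry":0,"rz":0,"tx":-0.578,"ty":-0.365,"tz":0,"gripper":1},{"rx":0,"ry":0,"rz":0,"tx":-0.578,"ty":-0.365,"tz":0,"gripper":1},{"rx":0,"ry":0,"rz":0,"tx":-0.578,"ty":-0.365,"tz":0,"gripper":1},{"rx":0,"ry":0,"rz":0,"tx":-0.578,"ty":-0.365,"tz":0,"gripper":1},{"rx":0,"ry":0,"rz":0,"tx":-0.578,"ty":-0.365,"tz":0,"gripper":1},{"rx":0,"ry":0,"rz":0,"tx":-0.578,"ty":-0.365,"tz":0,"gripper":1},{"rx":0,"ry":0,"rz":0,"tx":-0.578,"ty":-0.365,"tz":0,"gripper":1},{"rx":0,"ry":0,"rz":0,"tx":-0.578,"ty":-0.365,"tz":0,"gripper":1},{"rx":0,"ry":0,"rz":0,"tx":-0.578,"ty":-0.365,"tz":0,"gripper":1},{"rx":0,"ry":0,"rz":0,"tx":-0.578,"ty":-0.365,"tz":0,"gripper":1},{"rx":0,"ry":0,"rz":0,"tx":-0.578,"ty":-0.365,"tz":0,"gripper":1},{"rx":0,"ry":0,"rz":0,"tx":-0.578,"ty":-0.365,"tz":0,"gripper":1},{"rx":0,"ry":0,"rz":0,"tx":-0.578,"ty":-0.365,"tz":0,"gripper":1},{"rx":0,"ry":0,"rz":0,"tx":-0.578,"ty":-0.365,"tz":0,"gripper":1},{"rx":0,"ry":0,"rz":0,"tx":-0.578,"ty":-0.365,"tz":0,"gripper":1},{"rx":0,"ry":0,"rz":0,"tx":-0.578,"ty":-0.365,"tz":0,"gripper":1},{"rx":0,"ry":0,"rz":0,"tx":-0.578,"ty":-0.365,"tz":0,"gripper":1},{"rx":0,"ry":0,"rz":0,"tx":-0.578,"ty":-0.365,"tz":0,"gripper":1}]'; python3 -c "
from h import *
print(env.get_obs()['orientation'].round(4));cv2.imwrite('pics/s1.png',env.camera('side')[:,:,::-1])"
```

```text
t: 1.9
ee_pos: [0.6114, 0.0628, 0.1959]
orientation: [[-0.97, 0.244, -0.0], [0.244, 0.97, 0.0], [0.0, 0.0, -1.0]]
wrist_force: [0.3, -0.9, 0.1]
grip_width: 0.0001
finger_force: 0.0
[[-9.698e-01  2.439e-01 -1.000e-04]
 [ 2.439e-01  9.698e-01  2.000e-04]
 [ 1.000e-04  1.000e-04 -1.000e+00]]
```

View pics/s1.png

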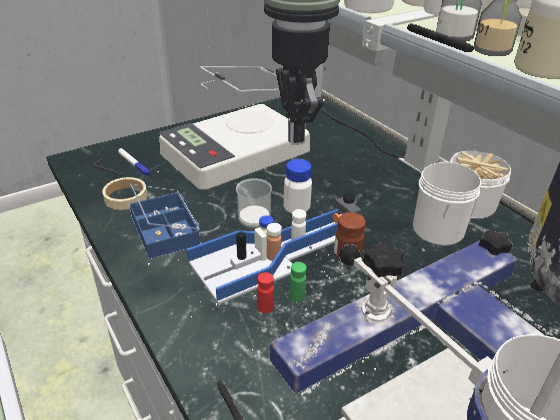

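Fingertips hang at (297,140) in the side view, clear above the track, with all vials standing. Next I descend ahead and to the right of the amber vial.

```bash
python3 -m crank '[{"rx":0,"ry":0,"rz":0,"tx":0,"ty":0,"tz":0.05,"gripper":1},{"rx":0,"ry":0,"rz":0,"tx":0,"ty":0,"tz":0.09,"gripper":1},{"rx":0,"ry":0,"rz":0,"tx":0,"ty":0,"tz":0.12,"gripper":1},{"rx":0,"ry":0,"rz":0,"tx":0,"ty":0,"tz":0.14,"gripper":1},{"rx":0,"ry":0,"rz":0,"tx":0,"ty":0,"tz":0.152,"gripper":1},{"rx":0,"ry":0,"rz":0,"tx":0,"ty":0,"tz":0.152,"gripper":1},{"rx":0,"ry":0,"rz":0,"tx":0,"ty":0,"tz":0.152,"gripper":1}]'; python3 -c "
from h import *
t=env.camera('top')[:,:,::-1][150:270,250:330];s=env.camera('side')[:,:,::-1][185:305,200:340]
f=lambda a,k:cv2.resize(a,None,fx=k,fy=k,interpolation=cv2.INTER_CUBIC)
cv2.imwrite('pics/c2.png',np.hstack([f(t,3.5),f(s,3.5)]))"
```

```text
t: 2.65
ee_pos: [0.6122, 0.062, 0.0446]
orientation: [[-0.97, 0.245, 0.001], [0.245, 0.97, 0.0], [-0.001, 0.0, -1.0]]
wrist_force: [-0.0, 1.0, 0.1]
grip_width: 0.0002
finger_force: 0.0
```

View pics/c2.png

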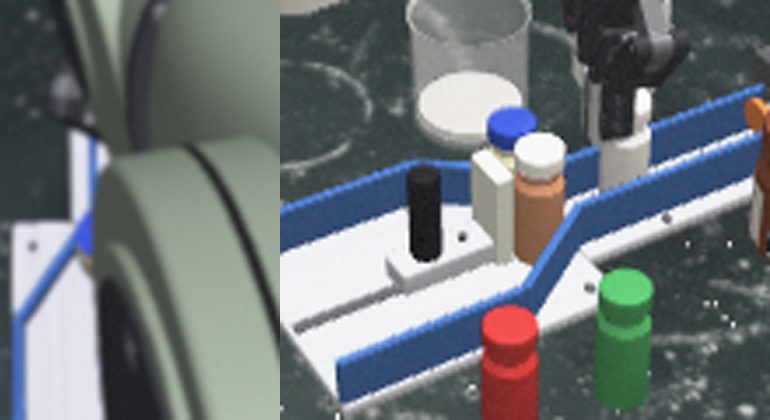

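Fingers stand in the gap ahead of the amber vial (side crop (615,110)), touching nothing. Now I push back slowly.

```bash
python3 -m crank '[{"rx":0,"ry":0,"rz":0,"tx":0.004,"ty":-0.001,"tz":0,"gripper":1},{"rx":0,"ry":0,"rz":0,"tx":0.008,"ty":-0.002,"tz":0,"gripper":1},{"rx":0,"ry":0,"rz":0,"tx":0.012,"ty":-0.003,"tz":0,"gripper":1},{"rx":0,"ry":0,"rz":0,"tx":0.016,"ty":-0.004,"tz":0,"gripper":1},{"rx":0,"ry":0,"rz":0,"tx":0.020,"ty":-0.005,"tz":0,"gripper":1},{"rx":0,"ry":0,"rz":0,"tx":0.020,"ty":-0.005,"tz":0,"gripper":1}]'; python3 -c "
from h import *
s=env.camera('side')[:,:,::-1][185:305,200:340]
cv2.imwrite('pics/c3.png',cv2.resize(s,None,fx=3.5,fy=3.5,interpolation=cv2.INTER_CUBIC))"
```

```text
t: 3.35
ee_pos: [0.5907, 0.0618, 0.0438]
orientation: [[-0.969, 0.245, -0.0], [0.245, 0.969, -0.0], [0.0, -0.0, -1.0]]
wrist_force: [0.0, -0.3, 0.1]
grip_width: 0.0003
finger_force: 0.0
```

View pics/c3.png

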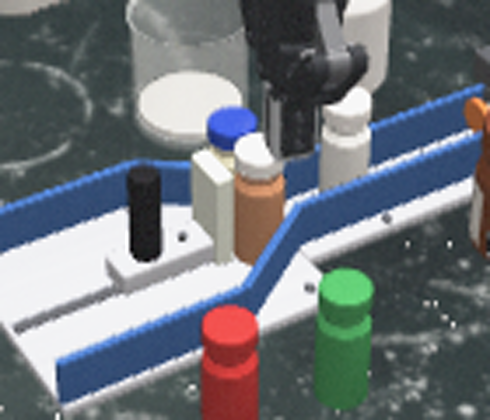

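```bash
python3 -c "
from h import *
o=env.get_obs();p=o['ee_pos'];print(p,o['wrist_force'].round(2),(proj('side',p)-[200,185])*3.5)
for q in((.5857,.0762,.075),(.5857,.0762,.044)):print((proj('side',np.array(q))-[200,185])*3.5)
s0=cv2.imread('pics/side0.png')[185:305,200:340];s1=env.camera('side')[:,:,::-1][185:305,200:340]
d=cv2.absdiff(s0,s1).max(2);d[:45]=0
cv2.imwrite('pics/d.png',cv2.resize(d,None,fx=3.5,fy=3.5))
print('post region diff',d[50:75,35:47].max(),'face',d[45:75,54:66].max(),'amber',d[45:75,66:82].max())"
```

```text
[0.59112619 0.06184907 0.04381705] [-0.17  0.08  0.19] [284.91276276 209.26726631]
[260.14713535 145.95037888]
[259.4492514  196.57394375]
post region diff 13 face 9 amber 112
```

```bash
python3 -c "
from h import *
p=proj('side',np.array([.6114,.0628,.1959]));print(p, proj('side',np.array([.6114,.0628,.2259])))
print((proj('side',np.array([.6122,.062,.0446]))-[200,185])*3.5)
s=cv2.imread('pics/s1.png')[60:160,260:340];t=cv2.imread('pics/c3.png')[100:220,220:340]
cv2.imwrite('pics/z.png',np.hstack([cv2.resize(s,(400,500),interpolation=2),cv2.resize(t,(400,500),interpolation=2)]))"
```

```text
[294.09762914 163.25410463] [294.76878749 145.9005663 ]
[321.21846431 193.37285938]
```

View pics/z.png

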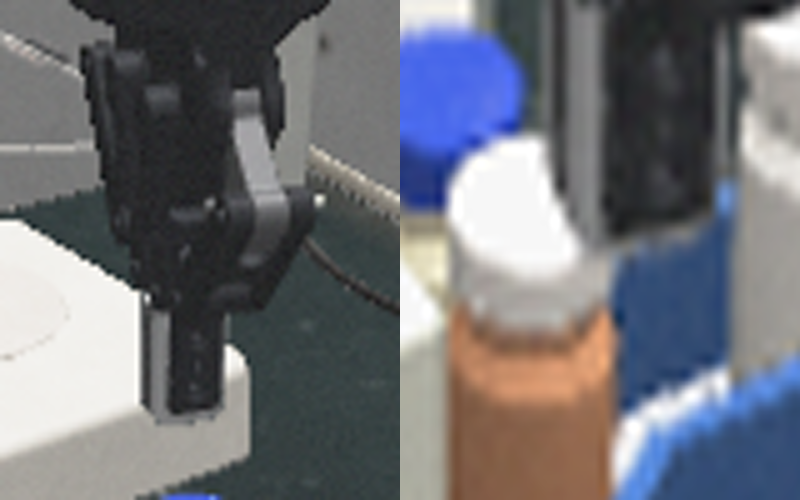

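```bash
python3 -c "
from h import *
print('s1',[onz('side',298,140,z).round(3).tolist() for z in(.196,.216,.236)])
print('c3',[onz('side',200+292/3.5,185+163/3.5,z).round(3).tolist() for z in(.044,.06,.075)])
im=env.camera('top')[:,:,::-1];cv2.imwrite('pics/t4.png',im)
"
```

```text
s1 [[0.658, 0.121, 0.196], [0.637, 0.091, 0.216], [0.615, 0.06, 0.236]]
c3 [[0.614, 0.09, 0.044], [0.602, 0.073, 0.06], [0.591, 0.057, 0.075]]
```

View pics/t4.png

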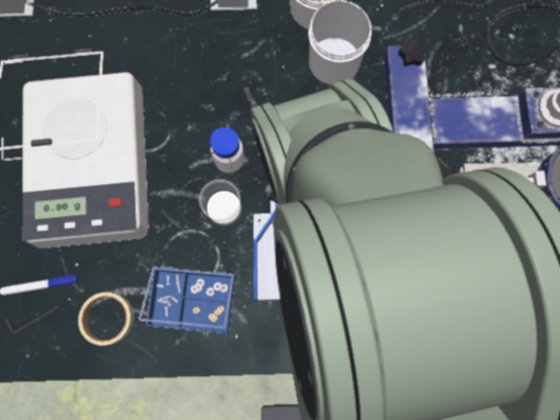

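Neither the amber vial nor the follower moved. In three side views the fingertips appear about 39 mm higher than the reported TCP, with x and y agreeing. So I back off and descend lower in steps, watching the force.

```bash
python3 -m crank '[{"rx":0,"ry":0,"rz":0,"tx":-0.01,"ty":0.003,"tz":0,"gripper":1},{"rx":0,"ry":0,"rz":0,"tx":-0.020,"ty":0.005,"tz":0,"gripper":1},{"rx":0,"ry":0,"rz":0,"tx":-0.020,"ty":0.005,"tz":0,"gripper":1},{"rx":0,"ry":0,"rz":0,"tx":-0.020,"ty":0.005,"tz":0.005,"gripper":1},{"rx":0,"ry":0,"rz":0,"tx":-0.020,"ty":0.005,"tz":0.01,"gripper":1},{"rx":0,"ry":0,"rz":0,"tx":-0.020,"ty":0.005,"tz":0.013,"gripper":1},{"rx":0,"ry":0,"rz":0,"tx":-0.020,"ty":0.005,"tz":0.013,"gripper":1}]'; sleep 0; python3 -m crank '[{"rx":0,"ry":0,"rz":0,"tx":0,"ty":0,"tz":0.002,"gripper":1},{"rx":0,"ry":0,"rz":0,"tx":0,"ty":0,"tz":0.003,"gripper":1},{"rx":0,"ry":0,"rz":0,"tx":0,"ty":0,"tz":0.003,"gripper":1}]'; python3 -c "
from h import *
print(env.get_obs()['wrist_force'])
s=env.camera('side')[:,:,::-1][185:305,200:340]
cv2.imwrite('pics/c5.png',cv2.resize(s,None,fx=3.5,fy=3.5,interpolation=cv2.INTER_CUBIC))"
```

```text
t: 4.2
ee_pos: [0.6114, 0.0618, 0.0301]
orientation: [[-0.969, 0.245, -0.001], [0.245, 0.969, -0.0], [0.001, -0.0, -1.0]]
wrist_force: [0.8, -0.4, 0.6]
grip_width: 0.0
finger_force: 0.0
t: 4.5
ee_pos: [0.6118, 0.0618, 0.0277]
orientation: [[-0.969, 0.245, -0.0], [0.245, 0.969, -0.0], [0.0, -0.0, -1.0]]
wrist_force: [0.4, 0.0, 1.1]
grip_width: 0.0002
finger_force: 0.0
[3.81009048e-01 3.51239624e-04 1.09035857e+00]
```

View pics/c5.png

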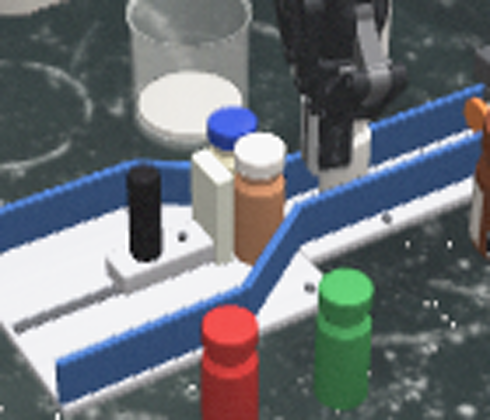

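Reported z 0.028 would be below the wall top, yet nothing touches, so the offset is real. Tip is near (330,170) in the crop, at about z 67 mm. I go down another 18 mm and push.

```bash
python3 -m crank '[{"rx":0,"ry":0,"rz":0,"tx":0,"ty":0,"tz":0.005,"gripper":1},{"rx":0,"ry":0,"rz":0,"tx":0,"ty":0,"tz":0.010,"gripper":1},{"rx":0,"ry":0,"rz":0,"tx":0,"ty":0,"tz":0.014,"gripper":1},{"rx":0,"ry":0,"rz":0,"tx":0,"ty":0,"tz":0.018,"gripper":1},{"rx":0,"ry":0,"rz":0,"tx":0,"ty":0,"tz":0.018,"gripper":1},{"rx":0,"ry":0,"rz":0,"tx":0,"ty":0,"tz":0.018,"gripper":1}]'; cat >> h.py <<'E'
def find():
    """cap/post/face measures from the side view"""
    s=np.ascontiguousarray(env.camera("side")[:,:,::-1]);h=cv2.cvtColor(s,cv2.COLOR_BGR2HSV).astype(int);H,S,V=h[...,0],h[...,1],h[...,2]
    def big(m,x0,y0,x1,y1,n,k=1):
        z=np.zeros(m.shape,np.uint8);z[y0:y1,x0:x1]=m[y0:y1,x0:x1]
        r=cv2.connectedComponentsWithStats(z);o=sorted(range(1,r[0]),key=lambda i:-r[2][i][4])[:k]
        print(n,[(r[2][i].tolist(),r[3][i].round(1).tolist()) for i in o])
    big((H<18)&(S>70)&(S<200)&(V>80),215,215,320,268,"amber body")
    big((H>112)&(H<128)&(S>190)&(V>130),225,205,330,238,"blue cap",2)
    big(V<50,215,225,262,268,"post")
    return s
E
python3 -c "
from h import *
print(env.get_obs()['wrist_force']);find()"
```

```text
t: 5.15
ee_pos: [0.6118, 0.0618, 0.0096]
orientation: [[-0.969, 0.245, -0.0], [0.245, 0.969, -0.0], [0.0, -0.0, -1.0]]
wrist_force: [-0.6, 0.3, 0.6]
grip_width: 0.0001
finger_force: 0.0
[-0.55119552  0.31172413  0.63171955]
amber body [([267, 234, 14, 27, 286], [272.8, 245.8])]
blue cap []
post [([236, 235, 10, 25, 204], [241.0, 247.1])]
```

```bash
python3 -m crank '[{"rx":0,"ry":0,"rz":0,"tx":0.004,"ty":-0.001,"tz":0,"gripper":1},{"rx":0,"ry":0,"rz":0,"tx":0.007,"ty":-0.002,"tz":0,"gripper":1},{"rx":0,"ry":0,"rz":0,"tx":0.010,"ty":-0.0025,"tz":0,"gripper":1},{"rx":0,"ry":0,"rz":0,"tx":0.013,"ty":-0.003,"tz":0,"gripper":1},{"rx":0,"ry":0,"rz":0,"tx":0.016,"ty":-0.004,"tz":0,"gripper":1},{"rx":0,"ry":0,"rz":0,"tx":0.020,"ty":-0.005,"tz":0,"gripper":1}]'; python3 -c "
from h import *
find()"
```

```text
t: 5.8
ee_pos: [0.5914, 0.0617, 0.0099]
orientation: [[-0.969, 0.246, 0.001], [0.246, 0.969, -0.0], [-0.001, 0.0, -1.0]]
wrist_force: [4.3, -0.5, 1.4]
grip_width: -0.0001
finger_force: 1.8
amber body [([263, 233, 14, 27, 281], [270.1, 246.3])]
blue cap []
post [([234, 235, 10, 25, 200], [238.8, 247.8])]
```

```bash
python3 -m crank '[{"rx":0,"ry":0,"rz":0,"tx":-0.008,"ty":0.002,"tz":0,"gripper":1},{"rx":0,"ry":0,"rz":0,"tx":-0.008,"ty":0.002,"tz":0,"gripper":1},{"rx":0,"ry":0,"rz":0,"tx":-0.006,"ty":0.011,"tz":0,"gripper":1},{"rx":0,"ry":0,"rz":0,"tx":-0.002,"ty":0.010,"tz":0,"gripper":1},{"rx":0,"ry":0,"rz":0,"tx":0.002,"ty":0.009,"tz":0,"gripper":1},{"rx":0,"ry":0,"rz":0,"tx":0.005,"ty":0.008,"tz":0,"gripper":1},{"rx":0,"ry":0,"rz":0,"tx":0.008,"ty":0.007,"tz":0,"gripper":1},{"rx":0,"ry":0,"rz":0,"tx":0.012,"ty":0.006,"tz":0,"gripper":1}]'; python3 -c "
from h import *
find()"
```

```text
t: 6.65
ee_pos: [0.5809, 0.0704, 0.0098]
orientation: [[-0.969, 0.246, 0.0], [0.246, 0.969, -0.0], [-0.0, -0.0, -1.0]]
wrist_force: [3.4, -0.4, -0.1]
grip_width: 0.0002
finger_force: 1.8
amber body [([254, 237, 14, 27, 304], [260.7, 250.3])]
blue cap []
post [([224, 240, 10, 24, 203], [228.9, 251.7])]
```

```bash
python3 - <<'E'
from h import *
from scipy.optimize import brentq
z=brentq(lambda z:onz("side",272.8,245.8,z)[0]-.5857,0,.08)
for p in((272.8,245.8),(270.1,246.3),(260.7,250.3)):print("amber",z,onz("side",*p,z))
z=brentq(lambda z:onz("side",241,247.1,z)[0]-.5275,0,.08)
for p in((241,247.1),(238.8,247.8),(228.9,251.7)):print("post",z,onz("side",*p,z))
E
```

```text
amber 0.030934718122485994 [0.5857     0.08021364 0.03093472]
amber 0.030934718122485994 [0.58103861 0.08149788 0.03093472]
amber 0.030934718122485994 [0.56182886 0.08084158 0.03093472]
post 0.04861882984878021 [0.5275     0.08697715 0.04861883]
post 0.04861882984878021 [0.52351323 0.08730442 0.04861883]
post 0.04861882984878021 [0.50484322 0.08709092 0.04861883]
```

```bash
python3 -m crank '[{"rx":0,"ry":0,"rz":0,"tx":0.004,"ty":-0.001,"tz":0,"gripper":1},{"rx":0,"ry":0,"rz":0,"tx":0.007,"ty":-0.002,"tz":0,"gripper":1},{"rx":0,"ry":0,"rz":0,"tx":0.010,"ty":-0.0025,"tz":0,"gripper":1},{"rx":0,"ry":0,"rz":0,"tx":0.010,"ty":-0.0025,"tz":0,"gripper":1},{"rx":0,"ry":0,"rz":0,"tx":0,"ty":0,"tz":0,"gripper":1},{"rx":0,"ry":0,"rz":0,"tx":-0.001,"ty":-0.012,"tz":0,"gripper":1},{"rx":0,"ry":0,"rz":0,"tx":-0.002,"ty":-0.024,"tz":0,"gripper":1},{"rx":0,"ry":0,"rz":0,"tx":0.011,"ty":-0.028,"tz":0,"gripper":1},{"rx":0,"ry":0,"rz":0,"tx":0.022,"ty":-0.030,"tz":0,"gripper":1},{"rx":0,"ry":0,"rz":0,"tx":0.024,"ty":-0.025,"tz":0,"gripper":1},{"rx":0,"ry":0,"rz":0,"tx":0.025,"ty":-0.020,"tz":0,"gripper":1},{"rx":0,"ry":0,"rz":0,"tx":0.025,"ty":-0.020,"tz":0,"gripper":1}]'; cat >> h.py <<'E'
def where():
    s=np.ascontiguousarray(env.camera("side")[:,:,::-1]);h=cv2.cvtColor(s,cv2.COLOR_BGR2HSV).astype(int);H,S,V=h[...,0],h[...,1],h[...,2]
    for n,m,b,z,off in(("amber",(H<18)&(S>70)&(S<200)&(V>80),(215,215,330,268),.0309,-.004),("post",V<50,(205,225,262,275),.0486,.002),("bluecap",(H>112)&(H<128)&(S>150)&(V>100),(225,200,330,228),.07,0)):
        k=np.zeros(m.shape,np.uint8);k[b[1]:b[3],b[0]:b[2]]=m[b[1]:b[3],b[0]:b[2]]
        r=cv2.connectedComponentsWithStats(k)
        for i in sorted(range(1,r[0]),key=lambda i:-r[2][i][4])[:2]:print(n,r[2][i].tolist(),r[3][i].round(1),(onz("side",*r[3][i],z)+[0,off,0]).round(4))
E
python3 -c "
from h import *
where()"
```

```text
t: 7.9
ee_pos: [0.5523, 0.0583, 0.0097]
orientation: [[-0.97, 0.244, 0.0], [0.244, 0.97, 0.0], [-0.0, 0.0, -1.0]]
wrist_force: [0.4, 0.4, 0.1]
grip_width: -0.0002
finger_force: 0.0
amber [247, 239, 14, 26, 199] [253.5 253.1] [0.5477 0.0771 0.0309]
post [218, 241, 10, 25, 200] [223.  253.6] [0.4943 0.0899 0.0486]
post [254, 225, 8, 14, 74] [258.4 230.9] [0.5743 0.1112 0.0486]
```

```bash
python3 -m crank '[{"rx":0,"ry":0,"rz":0,"tx":0.001,"ty":0.004,"tz":0,"gripper":1},{"rx":0,"ry":0,"rz":0,"tx":0.002,"ty":0.007,"tz":0,"gripper":1},{"rx":0,"ry":0,"rz":0,"tx":0.0025,"ty":0.010,"tz":0,"gripper":1},{"rx":0,"ry":0,"rz":0,"tx":0.0025,"ty":0.010,"tz":0,"gripper":1},{"rx":0,"ry":0,"rz":0,"tx":-0.005,"ty":-0.010,"tz":0,"gripper":1},{"rx":0,"ry":0,"rz":0,"tx":-0.025,"ty":-0.030,"tz":0,"gripper":1},{"rx":0,"ry":0,"rz":0,"tx":-0.025,"ty":-0.040,"tz":0,"gripper":1}]'; python3 -c "
from h import *
where()"
```

```text
t: 8.65
ee_pos: [0.5676, 0.0097, 0.0097]
orientation: [[-0.969, 0.248, 0.001], [0.248, 0.969, -0.001], [-0.002, -0.001, -1.0]]
wrist_force: [-0.2, -0.2, -0.1]
grip_width: 0.0001
finger_force: 0.0
amber [245, 235, 14, 27, 234] [253.4 247.4] [0.5552 0.0901 0.0309]
post [218, 240, 10, 26, 201] [222.9 253.6] [0.4943 0.0901 0.0486]
bluecap [253, 216, 14, 11, 125] [259.8 220.9] [0.5767 0.1082 0.07  ]
```

```bash
python3 -m crank '[{"rx":0,"ry":0,"rz":0,"tx":0,"ty":0,"tz":-0.05,"gripper":1},{"rx":0,"ry":0,"rz":0,"tx":0,"ty":0,"tz":-0.10,"gripper":1},{"rx":0,"ry":0,"rz":0,"tx":0,"ty":0,"tz":-0.12,"gripper":1},{"rx":0,"ry":0,"rz":0,"tx":0.26,"ty":0.337,"tz":-0.12,"gripper":0.5},{"rx":0,"ry":0,"rz":0,"tx":0.26,"ty":0.337,"tz":-0.12,"gripper":0.5},{"rx":0,"ry":0,"rz":0,"tx":0.26,"ty":0.337,"tz":-0.12,"gripper":0.5},{"rx":0,"ry":0,"rz":0,"tx":0.26,"ty":0.337,"tz":-0.12,"gripper":0.5},{"rx":0,"ry":0,"rz":0,"tx":0.26,"ty":0.337,"tz":-0.12,"gripper":0.5},{"rx":0,"ry":0,"rz":0,"tx":0.26,"ty":0.337,"tz":-0.12,"gripper":0.5},{"rx":0,"ry":0,"rz":0,"tx":0.26,"ty":0.337,"tz":-0.12,"gripper":0.5},{"rx":0,"ry":0,"rz":0,"tx":0.26,"ty":0.337,"tz":-0.12,"gripper":0.5},{"rx":0,"ry":0,"rz":0,"tx":0.26,"ty":0.337,"tz":-0.12,"gripper":0.5}]'; python3 -c "
from h import *
t=env.camera('top')[:,:,::-1];s=env.camera('side')[:,:,::-1]
cv2.imwrite('pics/tt.png',t);cv2.imwrite('pics/ss.png',s);where()
f=lambda a,k:cv2.resize(a,None,fx=k,fy=k,interpolation=cv2.INTER_CUBIC)
a=f(t[115:305,245:335],3);b=f(s[185:305,185:365],2.7)
o=np.zeros((570,280+b.shape[1],3),np.uint8);o[:,:270]=a[:570];o[:b.shape[0],280:]=b;o[330:330+210,280:560]=f(t,.5)[:210];print(o.shape)
cv2.imwrite('pics/c6.png',o)"
```

```text
t: 9.9
ee_pos: [0.3932, 0.4072, 0.1296]
orientation: [[-0.971, 0.241, -0.001], [0.241, 0.971, 0.001], [0.002, 0.001, -1.0]]
wrist_force: [0.7, -1.1, -0.2]
grip_width: 0.0424
finger_force: 0.0
amber [245, 235, 14, 27, 233] [253.4 247.5] [0.5551 0.0898 0.0309]
post [218, 241, 10, 25, 203] [222.9 253.5] [0.4944 0.0902 0.0486]
bluecap [253, 216, 14, 11, 125] [259.8 220.9] [0.5767 0.1082 0.07  ]
(570, 766, 3)
```

View pics/c6.png

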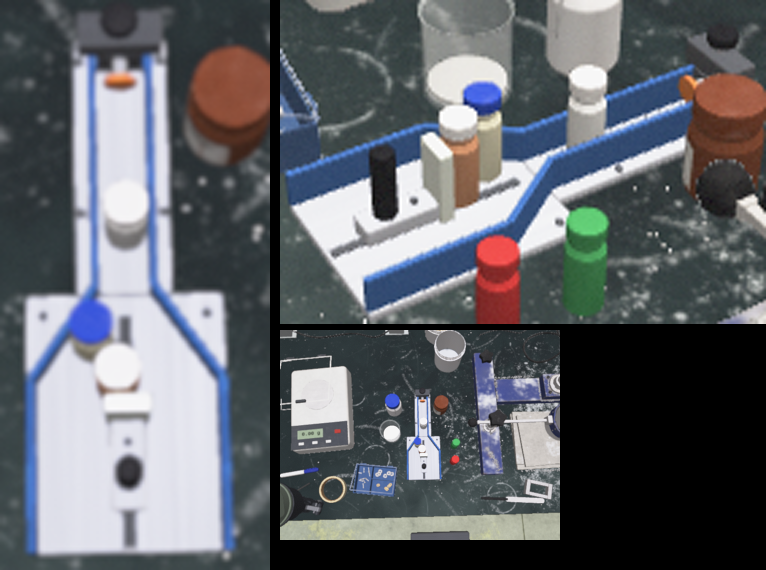

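The last picture shows amber (crop (117,366)) about 26 mm behind blue (91,321), but blue was dragged to the left funnel wall, 14 mm to the side. White vial (125,205) is still in the lane and all are upright. I'll nudge blue forward along the wall so that amber is squarely behind it.

```bash
python3 -m crank '[{"rx":0,"ry":0,"rz":0,"tx":-0.219,"ty":-0.237,"tz":0,"gripper":1},{"rx":0,"ry":0,"rz":0,"tx":-0.219,"ty":-0.237,"tz":0,"gripper":1},{"rx":0,"ry":0,"rz":0,"tx":-0.219,"ty":-0.237,"tz":0,"gripper":1},{"rx":0,"ry":0,"rz":0,"tx":-0.219,"ty":-0.237,"tz":0,"gripper":1},{"rx":0,"ry":0,"rz":0,"tx":-0.219,"ty":-0.237,"tz":0,"gripper":1},{"rx":0,"ry":0,"rz":0,"tx":-0.219,"ty":-0.237,"tz":0,"gripper":1},{"rx":0,"ry":0,"rz":0,"tx":-0.219,"ty":-0.237,"tz":0,"gripper":1},{"rx":0,"ry":0,"rz":0,"tx":-0.219,"ty":-0.237,"tz":0,"gripper":1},{"rx":0,"ry":0,"rz":0,"tx":-0.219,"ty":-0.237,"tz":0,"gripper":1},{"rx":0,"ry":0,"rz":0,"tx":-0.219,"ty":-0.237,"tz":0.04,"gripper":1},{"rx":0,"ry":0,"rz":0,"tx":-0.219,"ty":-0.237,"tz":0.075,"gripper":1},{"rx":0,"ry":0,"rz":0,"tx":-0.219,"ty":-0.237,"tz":0.09,"gripper":1},{"rx":0,"ry":0,"rz":0,"tx":-0.219,"ty":-0.237,"tz":0.10,"gripper":1},{"rx":0,"ry":0,"rz":0,"tx":-0.219,"ty":-0.237,"tz":0.11,"gripper":1},{"rx":0,"ry":0,"rz":0,"tx":-0.219,"ty":-0.237,"tz":0.12,"gripper":1},{"rx":0,"ry":0,"rz":0,"tx":-0.219,"ty":-0.237,"tz":0.12,"gripper":1}]'; python3 -c "
from h import *
print(env.get_obs()['ee_pos']);where()"
```

```text
t: 11.65
ee_pos: [0.5507, 0.1195, 0.009]
orientation: [[-0.97, 0.245, -0.001], [0.245, 0.97, -0.0], [0.001, -0.0, -1.0]]
wrist_force: [0.4, -0.3, 1.5]
grip_width: 0.0001
finger_force: 0.0
[0.55073818 0.11952736 0.0090017 ]
amber [246, 236, 13, 27, 237] [253.6 248.6] [0.5537 0.087  0.0309]
post [218, 241, 10, 25, 202] [223.  253.5] [0.4944 0.0901 0.0486]
post [242, 225, 3, 5, 9] [242.7 226.6] [0.5573 0.1361 0.0486]
bluecap [253, 216, 14, 11, 107] [260.6 221.4] [0.5772 0.1064 0.07  ]
```

```bash
python3 -m crank '[{"rx":0,"ry":0,"rz":0,"tx":-0.004,"ty":0.001,"tz":0,"gripper":1},{"rx":0,"ry":0,"rz":0,"tx":-0.008,"ty":0.002,"tz":0,"gripper":1},{"rx":0,"ry":0,"rz":0,"tx":-0.0125,"ty":0,"tz":0,"gripper":1},{"rx":0,"ry":0,"rz":0,"tx":-0.017,"ty":-0.001,"tz":0,"gripper":1},{"rx":0,"ry":0,"rz":0,"tx":-0.0215,"ty":-0.003,"tz":0,"gripper":1},{"rx":0,"ry":0,"rz":0,"tx":-0.026,"ty":-0.005,"tz":0,"gripper":1},{"rx":0,"ry":0,"rz":0,"tx":-0.026,"ty":-0.005,"tz":0,"gripper":1}]'; python3 -c "
from h import *
where()"
```

```text
t: 12.4
ee_pos: [0.5756, 0.1075, 0.0097]
orientation: [[-0.969, 0.246, 0.0], [0.246, 0.969, -0.0], [-0.0, -0.0, -1.0]]
wrist_force: [-0.9, -0.4, -0.2]
grip_width: 0.0004
finger_force: 0.0
amber [246, 237, 13, 26, 236] [253.6 248.9] [0.5534 0.0864 0.0309]
post [218, 241, 10, 25, 202] [222.9 253.6] [0.4943 0.0901 0.0486]
post [258, 225, 4, 9, 27] [259.8 228.7] [0.5797 0.1154 0.0486]
bluecap [269, 216, 14, 12, 128] [275.8 222. ] [0.5984 0.0914 0.07  ]
```

```bash
python3 -m crank '[{"rx":0,"ry":0,"rz":0,"tx":0.004,"ty":0.001,"tz":0,"gripper":1},{"rx":0,"ry":0,"rz":0,"tx":0.004,"ty":0.001,"tz":-0.03,"gripper":1},{"rx":0,"ry":0,"rz":0,"tx":0.004,"ty":0.001,"tz":-0.07,"gripper":1},{"rx":0,"ry":0,"rz":0,"tx":0.004,"ty":0.001,"tz":-0.09,"gripper":1},{"rx":0,"ry":0,"rz":-0.12,"tx":0.05,"ty":-0.02,"tz":-0.09,"gripper":1},{"rx":0,"ry":0,"rz":-0.236,"tx":0.09,"ty":-0.04,"tz":-0.09,"gripper":1},{"rx":0,"ry":0,"rz":-0.236,"tx":0.106,"ty":-0.045,"tz":-0.09,"gripper":1},{"rx":0,"ry":0,"rz":-0.236,"tx":0.106,"ty":-0.045,"tz":-0.09,"gripper":1},{"rx":0,"ry":0,"rz":-0.236,"tx":0.106,"ty":-0.045,"tz":-0.05,"gripper":1},{"rx":0,"ry":0,"rz":-0.236,"tx":0.106,"ty":-0.045,"tz":-0.02,"gripper":1},{"rx":0,"ry":0,"rz":-0.236,"tx":0.106,"ty":-0.045,"tz":0,"gripper":1},{"rx":0,"ry":0,"rz":-0.236,"tx":0.106,"ty":-0.045,"tz":0.005,"gripper":1},{"rx":0,"ry":0,"rz":-0.236,"tx":0.106,"ty":-0.045,"tz":0.005,"gripper":1},{"rx":0,"ry":0,"rz":-0.236,"tx":0.106,"ty":-0.045,"tz":0.005,"gripper":1}]'; python3 -c "
from h import *
where()"
```

```text
t: 13.85
ee_pos: [0.4618, 0.0908, 0.0056]
orientation: [[-1.0, 0.012, 0.001], [0.012, 1.0, 0.0], [-0.001, 0.0, -1.0]]
wrist_force: [0.6, 0.7, -0.6]
grip_width: -0.0003
finger_force: 0.0
amber [246, 237, 14, 26, 238] [253.7 249. ] [0.5533 0.086  0.0309]
post [205, 239, 23, 27, 370] [217. 252.] [0.4879 0.0986 0.0486]
post [205, 225, 5, 9, 41] [206.8 228.8] [0.5012 0.1629 0.0486]
bluecap [269, 216, 14, 12, 146] [275.3 221.5] [0.5983 0.0931 0.07  ]
```

```bash
python3 -m crank '[{"rx":0,"ry":0,"rz":0,"tx":-0.003,"ty":-0.0005,"tz":0,"gripper":1},{"rx":0,"ry":0,"rz":0,"tx":-0.006,"ty":-0.001,"tz":0,"gripper":1},{"rx":0,"ry":0,"rz":0,"tx":-0.007,"ty":-0.001,"tz":0,"gripper":1},{"rx":0,"ry":0,"rz":0,"tx":-0.008,"ty":-0.001,"tz":0,"gripper":1},{"rx":0,"ry":0,"rz":0,"tx":-0.009,"ty":-0.001,"tz":0,"gripper":1},{"rx":0,"ry":0,"rz":0,"tx":-0.010,"ty":-0.001,"tz":0,"gripper":1},{"rx":0,"ry":0,"rz":0,"tx":-0.011,"ty":-0.001,"tz":0,"gripper":1},{"rx":0,"ry":0,"rz":0,"tx":-0.012,"ty":-0.001,"tz":0,"gripper":1},{"rx":0,"ry":0,"rz":0,"tx":-0.013,"ty":-0.001,"tz":0,"gripper":1},{"rx":0,"ry":0,"rz":0,"tx":-0.014,"ty":-0.001,"tz":0,"gripper":1},{"rx":0,"ry":0,"rz":0,"tx":-0.015,"ty":-0.001,"tz":0,"gripper":1},{"rx":0,"ry":0,"rz":0,"tx":-0.016,"ty":-0.001,"tz":0,"gripper":1},{"rx":0,"ry":0,"rz":0,"tx":-0.017,"ty":-0.001,"tz":0,"gripper":1}]'; python3 -c "
from h import *
print(env.get_obs()['wrist_force']);where()"
```

```text
t: 15.2
ee_pos: [0.478, 0.0894, 0.0047]
orientation: [[-1.0, 0.012, -0.001], [0.012, 1.0, -0.0], [0.001, -0.0, -1.0]]
wrist_force: [-3.4, 0.0, 1.3]
grip_width: 0.0001
finger_force: 1.8
[-3.38589823  0.00468216  1.34200533]
amber [247, 236, 13, 27, 232] [254.8 248.8] [0.5552 0.0855 0.0309]
post [205, 225, 32, 41, 539] [217.4 244.4] [0.4974 0.1157 0.0486]
post [218, 232, 2, 2, 2] [218.5 232.5] [0.5137 0.1432 0.0486]
bluecap [269, 216, 14, 12, 144] [275.2 221.4] [0.5983 0.0932 0.07  ]
```

```bash
python3 -m crank '[{"rx":0,"ry":0,"rz":0,"tx":-0.002,"ty":0,"tz":0,"gripper":1},{"rx":0,"ry":0,"rz":0,"tx":-0.004,"ty":0,"tz":0,"gripper":1},{"rx":0,"ry":0,"rz":0,"tx":-0.006,"ty":0,"tz":0,"gripper":1},{"rx":0,"ry":0,"rz":0,"tx":-0.008,"ty":0,"tz":0,"gripper":1},{"rx":0,"ry":0,"rz":0,"tx":-0.010,"ty":0,"tz":0,"gripper":1},{"rx":0,"ry":0,"rz":0,"tx":-0.012,"ty":0,"tz":0,"gripper":1},{"rx":0,"ry":0,"rz":0,"tx":-0.014,"ty":0,"tz":0,"gripper":1},{"rx":0,"ry":0,"rz":0,"tx":-0.016,"ty":0,"tz":0,"gripper":1},{"rx":0,"ry":0,"rz":0,"tx":-0.018,"ty":0,"tz":0,"gripper":1},{"rx":0,"ry":0,"rz":0,"tx":-0.020,"ty":0,"tz":0,"gripper":1},{"rx":0,"ry":0,"rz":0,"tx":-0.022,"ty":0,"tz":0,"gripper":1},{"rx":0,"ry":0,"rz":0,"tx":-0.024,"ty":0,"tz":0,"gripper":1}]'; python3 -c "
from h import *
where()"
```

```text
t: 16.45
ee_pos: [0.5024, 0.0891, 0.0047]
orientation: [[-1.0, 0.012, -0.0], [0.012, 1.0, -0.0], [0.0, -0.0, -1.0]]
wrist_force: [-2.7, 1.6, 0.7]
grip_width: 0.0001
finger_force: 1.9
amber [261, 232, 12, 26, 243] [267.4 244.6] [0.5795 0.0839 0.0309]
post [213, 225, 38, 36, 476] [231.1 240.8] [0.5213 0.1121 0.0486]
post [232, 227, 2, 2, 2] [232.5 227.5] [0.5409 0.143  0.0486]
bluecap [271, 216, 14, 12, 141] [277.8 221.2] [0.6024 0.0916 0.07  ]
```

```bash
python3 -m crank '[{"rx":0,"ry":0,"rz":0,"tx":-0.002,"ty":0,"tz":0,"gripper":1},{"rx":0,"ry":0,"rz":0,"tx":-0.004,"ty":0,"tz":0,"gripper":1},{"rx":0,"ry":0,"rz":0,"tx":-0.006,"ty":0,"tz":0,"gripper":1},{"rx":0,"ry":0,"rz":0,"tx":-0.008,"ty":0,"tz":0,"gripper":1},{"rx":0,"ry":0,"rz":0,"tx":-0.010,"ty":0,"tz":0,"gripper":1},{"rx":0,"ry":0,"rz":0,"tx":-0.012,"ty":0,"tz":0,"gripper":1},{"rx":0,"ry":0,"rz":0,"tx":-0.014,"ty":0,"tz":0,"gripper":1},{"rx":0,"ry":0,"rz":0,"tx":-0.016,"ty":0,"tz":0,"gripper":1}]'; python3 -c "
from h import *
where()"
```

```text
t: 17.3
ee_pos: [0.5184, 0.0889, 0.0047]
orientation: [[-1.0, 0.012, -0.0], [0.012, 1.0, -0.0], [0.0, -0.0, -1.0]]
wrist_force: [-3.9, 0.4, -0.4]
grip_width: -0.0
finger_force: 1.8
amber [268, 229, 13, 26, 219] [275.4 241.3] [0.5961 0.0841 0.0309]
post [225, 225, 36, 33, 446] [241.  239.1] [0.5379 0.1074 0.0486]
post [230, 241, 1, 3, 3] [230. 242.] [0.5183 0.1102 0.0486]
bluecap [279, 213, 14, 12, 135] [286.  218.3] [0.6188 0.0911 0.07  ]
```

```bash
python3 -m crank '[{"rx":0,"ry":0,"rz":0,"tx":-0.002,"ty":0,"tz":0,"gripper":1},{"rx":0,"ry":0,"rz":0,"tx":-0.004,"ty":0,"tz":0,"gripper":1},{"rx":0,"ry":0,"rz":0,"tx":-0.006,"ty":0,"tz":0,"gripper":1},{"rx":0,"ry":0,"rz":0,"tx":-0.008,"ty":0,"tz":0,"gripper":1},{"rx":0,"ry":0,"rz":0,"tx":-0.010,"ty":0,"tz":0,"gripper":1},{"rx":0,"ry":0,"rz":0,"tx":-0.012,"ty":0,"tz":0,"gripper":1},{"rx":0,"ry":0,"rz":0,"tx":-0.014,"ty":0,"tz":0,"gripper":1},{"rx":0,"ry":0,"rz":0,"tx":-0.016,"ty":0,"tz":0,"gripper":1},{"rx":0,"ry":0,"rz":0,"tx":-0.018,"ty":0,"tz":0,"gripper":1},{"rx":0,"ry":0,"rz":0,"tx":-0.020,"ty":0,"tz":0,"gripper":1},{"rx":0,"ry":0,"rz":0,"tx":-0.022,"ty":0,"tz":0,"gripper":1},{"rx":0,"ry":0,"rz":0,"tx":-0.024,"ty":0,"tz":0,"gripper":1}]'; python3 - <<'E'
from h import *
where();s=np.ascontiguousarray(env.camera("side")[:,:,::-1]);h=cv2.cvtColor(s,cv2.COLOR_BGR2HSV).astype(int);H,S,V=[h[...,i] for i in range(3)]
for im in(cv2.imread("pics/ss.png"),s):
    h=cv2.cvtColor(im,cv2.COLOR_BGR2HSV).astype(int)
    m=((h[...,0]>4)&(h[...,0]<18)&(h[...,1]>170)&(h[...,2]>150)).astype(np.uint8);k=np.zeros_like(m);k[205:235,322:350]=m[205:235,322:350];r=cv2.connectedComponentsWithStats(k);print("buffer",r[2][1:].tolist(),r[3][1:].round(1).tolist())
E
```

```text
t: 18.55
ee_pos: [0.5424, 0.0886, 0.0047]
orientation: [[-1.0, 0.012, -0.0], [0.012, 1.0, -0.0], [0.0, -0.0, -1.0]]
wrist_force: [-3.3, 2.8, 0.3]
grip_width: -0.0
finger_force: 1.9
amber [280, 225, 13, 18, 149] [287.4 232.8] [0.627  0.0933 0.0309]
post [240, 225, 22, 28, 335] [254.  236.5] [0.56   0.1019 0.0486]
post [243, 236, 1, 5, 5] [243. 238.] [0.5422 0.1082 0.0486]
bluecap [291, 209, 13, 12, 120] [297.3 214.3] [0.642  0.0907 0.07  ]
buffer [[335, 214, 1, 1, 1], [337, 216, 1, 1, 1]] [[335.0, 214.0], [337.0, 216.0]]
buffer [[335, 214, 1, 1, 1], [337, 216, 1, 1, 1]] [[335.0, 214.0], [337.0, 216.0]]
```

```bash
python3 -c "
from h import *
print([onz('top',284.6,v,z).round(4).tolist() for v in(140,141.6,144) for z in(.03,.04)])
o=[env.get_obs()['wrist_force'].round(2).tolist()];print(o)"; python3 -m crank '[{"rx":0,"ry":0,"rz":0,"tx":-0.002,"ty":0,"tz":0,"gripper":1},{"rx":0,"ry":0,"rz":0,"tx":-0.004,"ty":0,"tz":0,"gripper":1},{"rx":0,"ry":0,"rz":0,"tx":-0.006,"ty":0,"tz":0,"gripper":1},{"rx":0,"ry":0,"rz":0,"tx":-0.008,"ty":0,"tz":0,"gripper":1},{"rx":0,"ry":0,"rz":0,"tx":-0.010,"ty":0,"tz":0,"gripper":1},{"rx":0,"ry":0,"rz":0,"tx":-0.012,"ty":0,"tz":0,"gripper":1}]'
```

```text
[[0.7292, 0.0875, 0.03], [0.7255, 0.0877, 0.04], [0.7262, 0.0876, 0.03], [0.7225, 0.0877, 0.04], [0.7217, 0.0878, 0.03], [0.7181, 0.0879, 0.04]]
[[-1.07, 0.38, -0.65]]
t: 19.25
ee_pos: [0.5545, 0.0884, 0.0047]
orientation: [[-1.0, 0.012, -0.0], [0.012, 1.0, -0.0], [0.0, -0.0, -1.0]]
wrist_force: [-4.2, 0.2, 0.9]
grip_width: -0.0002
finger_force: 1.9
```

```bash
python3 -m crank '[{"rx":0,"ry":0,"rz":0,"tx":-0.002,"ty":0,"tz":0,"gripper":1},{"rx":0,"ry":0,"rz":0,"tx":-0.004,"ty":0,"tz":0,"gripper":1},{"rx":0,"ry":0,"rz":0,"tx":-0.006,"ty":0,"tz":0,"gripper":1},{"rx":0,"ry":0,"rz":0,"tx":-0.008,"ty":0,"tz":0,"gripper":1},{"rx":0,"ry":0,"rz":0,"tx":-0.010,"ty":0,"tz":0,"gripper":1}]' | grep -E "ee_pos|force"; python3 -m crank '[{"rx":0,"ry":0,"rz":0,"tx":-0.002,"ty":0,"tz":0,"gripper":1},{"rx":0,"ry":0,"rz":0,"tx":-0.004,"ty":0,"tz":0,"gripper":1},{"rx":0,"ry":0,"rz":0,"tx":-0.006,"ty":0,"tz":0,"gripper":1}]'| grep -E "ee_pos|force"; python3 -m crank '[{"rx":0,"ry":0,"rz":0,"tx":-0.001,"ty":0,"tz":0,"gripper":1},{"rx":0,"ry":0,"rz":0,"tx":-0.002,"ty":0,"tz":0,"gripper":1}]'| grep -E "ee_pos|force"
```

```text
ee_pos: [0.5644, 0.0883, 0.0047]
wrist_force: [-3.6, -0.5, 0.8]
finger_force: 1.9
ee_pos: [0.5705, 0.0883, 0.0047]
wrist_force: [-4.0, 0.2, 2.0]
finger_force: 1.9
ee_pos: [0.5723, 0.0883, 0.0047]
wrist_force: [-4.4, -0.4, 1.1]
finger_force: 1.9
```

Expected contact is near finger x 0.585, so I step 1–2 mm per call and watch the finger force.

```bash
python3 -m crank '[{"rx":0,"ry":0,"rz":0,"tx":-0.001,"ty":0,"tz":0,"gripper":1},{"rx":0,"ry":0,"rz":0,"tx":-0.002,"ty":0,"tz":0,"gripper":1}]'| grep -E "ee_pos|force"; python3 -m crank '[{"rx":0,"ry":0,"rz":0,"tx":-0.001,"ty":0,"tz":0,"gripper":1},{"rx":0,"ry":0,"rz":0,"tx":-0.002,"ty":0,"tz":0,"gripper":1}]'| grep -E "ee_pos|force"; python3 -m crank '[{"rx":0,"ry":0,"rz":0,"tx":-0.001,"ty":0,"tz":0,"gripper":1},{"rx":0,"ry":0,"rz":0,"tx":-0.002,"ty":0,"tz":0,"gripper":1}]'| grep -E "ee_pos|force"; python3 -c "
from h import *
where()"
```

```text
ee_pos: [0.5743, 0.0882, 0.0047]
wrist_force: [-4.2, -0.9, 2.2]
finger_force: 1.9
ee_pos: [0.5763, 0.0882, 0.0047]
wrist_force: [-4.0, 0.2, 1.3]
finger_force: 1.9
ee_pos: [0.5783, 0.0882, 0.0047]
wrist_force: [-3.2, 0.2, 0.8]
finger_force: 1.9
amber [297, 218, 13, 18, 137] [304.6 226. ] [0.6643 0.0935 0.0309]
bluecap [308, 202, 13, 12, 120] [314.5 207.8] [0.6788 0.0909 0.07  ]
```

```bash
python3 -m crank '[{"rx":0,"ry":0,"rz":0,"tx":-0.001,"ty":0,"tz":0,"gripper":1},{"rx":0,"ry":0,"rz":0,"tx":-0.002,"ty":0,"tz":0,"gripper":1}]'| grep -E "ee_pos|force"; python3 -m crank '[{"rx":0,"ry":0,"rz":0,"tx":-0.001,"ty":0,"tz":0,"gripper":1},{"rx":0,"ry":0,"rz":0,"tx":-0.002,"ty":0,"tz":0,"gripper":1}]'| grep -E "ee_pos|force"
```

```text
ee_pos: [0.5803, 0.0882, 0.0047]
wrist_force: [-4.4, 0.7, 1.5]
finger_force: 1.9
ee_pos: [0.5824, 0.0882, 0.0047]
wrist_force: [-3.6, 0.2, 1.0]
finger_force: 1.9
```

```bash
python3 -m crank '[{"rx":0,"ry":0,"rz":0,"tx":-0.001,"ty":0,"tz":0,"gripper":1}]'| grep -E "ee_pos|force"; python3 -m crank '[{"rx":0,"ry":0,"rz":0,"tx":-0.001,"ty":0,"tz":0,"gripper":1}]'| grep -E "ee_pos|force"
```

```text
ee_pos: [0.5834, 0.0881, 0.0047]
wrist_force: [-3.4, 0.1, 2.5]
finger_force: 1.9
ee_pos: [0.5844, 0.0881, 0.0047]
wrist_force: [-4.1, 0.6, 2.0]
finger_force: 1.9
```

```bash
for i in 1 ; do python3 -m crank '[{"rx":0,"ry":0,"rz":0,"tx":-0.001,"ty":0,"tz":0,"gripper":1}]'| grep -E "ee_pos|force"; python3 -m crank '[{"rx":0,"ry":0,"rz":0,"tx":-0.001,"ty":0,"tz":0,"gripper":1}]'| grep -E "ee_pos|force"; python3 -m crank '[{"rx":0,"ry":0,"rz":0,"tx":-0.001,"ty":0,"tz":0,"gripper":1}]'| grep -E "ee_pos|force";done
```

```text
ee_pos: [0.5853, 0.0881, 0.0047]
wrist_force: [-4.2, 0.2, 2.1]
finger_force: 1.9
ee_pos: [0.5864, 0.0881, 0.0047]
wrist_force: [-3.1, -0.6, 1.7]
finger_force: 1.9
ee_pos: [0.5873, 0.0881, 0.0047]
wrist_force: [-3.7, 1.4, 0.3]
finger_force: 1.9
```

```bash
python3 -m crank '[{"rx":0,"ry":0,"rz":0,"tx":-0.001,"ty":0,"tz":0,"gripper":1}]'| grep -E "ee_pos|force"; python3 -m crank '[{"rx":0,"ry":0,"rz":0,"tx":-0.001,"ty":0,"tz":0,"gripper":1}]'| grep -E "ee_pos|force"
```

```text
ee_pos: [0.5884, 0.0881, 0.0047]
wrist_force: [-3.8, -0.1, 1.8]
finger_force: 1.9
ee_pos: [0.5894, 0.0881, 0.0047]
wrist_force: [-3.6, 0.8, 1.9]
finger_force: 1.9
```

```bash
python3 -c "
from h import *
where()"; python3 -m crank '[{"rx":0,"ry":0,"rz":0,"tx":-0.001,"ty":0,"tz":0,"gripper":1}]'| grep -E "ee_pos|force"
```

```text
amber [304, 217, 11, 17, 132] [309.8 224.4] [0.6751 0.0925 0.0309]
amber [302, 216, 1, 1, 1] [302. 216.] [0.6776 0.1209 0.0309]
bluecap [313, 201, 13, 11, 118] [319.5 205.8] [0.69   0.0911 0.07  ]
ee_pos: [0.5903, 0.0881, 0.0047]
wrist_force: [-3.8, 0.0, 1.5]
finger_force: 2.0
```

```bash
python3 -m crank '[{"rx":0,"ry":0,"rz":0,"tx":-0.001,"ty":0,"tz":0,"gripper":1}]'| grep -E "ee_pos|force"; python3 -m crank '[{"rx":0,"ry":0,"rz":0,"tx":-0.001,"ty":0,"tz":0,"gripper":1}]'| grep -E "ee_pos|force"
```

```text
ee_pos: [0.5913, 0.088, 0.0047]
wrist_force: [-3.8, 1.0, 1.4]
finger_force: 2.2
ee_pos: [0.5922, 0.088, 0.0047]
wrist_force: [-5.0, 1.0, 1.3]
finger_force: 2.5
```

Buffer contact began at finger x ≈ 0.590, and the rise of 0.5 N/mm matches the spring. I advance another 2.7 mm.

```bash
python3 -m crank '[{"rx":0,"ry":0,"rz":0,"tx":-0.001,"ty":0,"tz":0,"gripper":1},{"rx":0,"ry":0,"rz":0,"tx":-0.002,"ty":0,"tz":0,"gripper":1}]'| grep -E "ee_pos|force"; python3 -m crank '[{"rx":0,"ry":0,"rz":0,"tx":-0.0007,"ty":0,"tz":0,"gripper":1},{"rx":0,"ry":0,"rz":0,"tx":-0.0007,"ty":0,"tz":0,"gripper":1}]'| grep -E "ee_pos|force"
```

```text
ee_pos: [0.5942, 0.088, 0.0047]
wrist_force: [-5.6, 0.4, 2.6]
finger_force: 3.0
ee_pos: [0.5948, 0.088, 0.0047]
wrist_force: [-5.0, -0.7, 1.8]
finger_force: 2.6
```

```bash
python3 -m crank '[{"rx":0,"ry":0,"rz":0,"tx":0.002,"ty":0,"tz":0,"gripper":1},{"rx":0,"ry":0,"rz":0,"tx":0.01,"ty":0,"tz":0,"gripper":1},{"rx":0,"ry":0,"rz":0,"tx":0.03,"ty":0,"tz":0,"gripper":1},{"rx":0,"ry":0,"rz":0,"tx":0.03,"ty":0,"tz":-0.04,"gripper":1},{"rx":0,"ry":0,"rz":0,"tx":0.03,"ty":0,"tz":-0.09,"gripper":1},{"rx":0,"ry":0,"rz":0,"tx":0.03,"ty":0,"tz":-0.13,"gripper":1},{"rx":0,"ry":0,"rz":0,"tx":0.17,"ty":0.30,"tz":-0.13,"gripper":1},{"rx":0,"ry":0,"rz":0,"tx":0.17,"ty":0.30,"tz":-0.13,"gripper":1},{"rx":0,"ry":0,"rz":0,"tx":0.17,"ty":0.30,"tz":-0.13,"gripper":1},{"rx":0,"ry":0,"rz":0,"tx":0.17,"ty":0.30,"tz":-0.13,"gripper":1},{"rx":0,"ry":0,"rz":0,"tx":0.17,"ty":0.30,"tz":-0.13,"gripper":1},{"rx":0,"ry":0,"rz":0,"tx":0.17,"ty":0.30,"tz":-0.13,"gripper":1},{"rx":0,"ry":0,"rz":0,"tx":0.17,"ty":0.30,"tz":-0.13,"gripper":1},{"rx":0,"ry":0,"rz":0,"tx":0.17,"ty":0.30,"tz":-0.13,"gripper":1},{"rx":0,"ry":0,"rz":0,"tx":0.17,"ty":0.30,"tz":-0.13,"gripper":1}]'; python3 - <<'E'
from h import *
where();t=np.ascontiguousarray(env.camera("top")[:,:,::-1]);t0=cv2.imread("pics/tt.png")
for n,im in(("before",t0),("now",t)):
    h=cv2.cvtColor(im,cv2.COLOR_BGR2HSV).astype(int);H,S,V=[h[...,i] for i in range(3)]
    for c,m,b in(("blue",(H>115)&(H<128)&(S>190)&(V>130),(262,140,312,235)),("orange",(H<18)&(S>120)&(V>100),(272,130,300,155)),("post",V<60,(275,190,300,285))):
        k=np.zeros(m.shape,np.uint8);k[b[1]:b[3],b[0]:b[2]]=m[b[1]:b[3],b[0]:b[2]];r=cv2.connectedComponentsWithStats(k)
        i=max(range(1,r[0]),key=lambda i:r[2][i][4],default=None)
        if i:print(n,c,r[2][i].tolist(),r[3][i].round(1))
d=cv2.absdiff(cv2.GaussianBlur(t,(3,3),0),cv2.GaussianBlur(t0,(3,3),0)).max(2);d[130:300,265:310]=0;d[:,:60]=0
r=cv2.connectedComponentsWithStats((d>60).astype(np.uint8));print("changes elsewhere",[x.tolist() for x in r[2][1:] if x[4]>8])
# bright column profile along lane in top view
g=cv2.cvtColor(t,cv2.COLOR_BGR2HSV);print([(v,g[v,286].tolist()) for v in range(138,222,3)])
E
```

```text
t: 24.25
ee_pos: [0.4286, 0.3903, 0.1347]
orientation: [[-1.0, 0.011, 0.001], [0.011, 1.0, 0.0], [-0.001, 0.0, -1.0]]
wrist_force: [1.1, -1.3, -0.4]
grip_width: 0.0001
finger_force: 0.0
amber [305, 215, 13, 18, 132] [312.3 223.1] [0.6813 0.0934 0.0309]
bluecap [315, 200, 14, 11, 119] [322.1 204.9] [0.6955 0.091  0.07  ]
before orange [281, 140, 8, 4, 27] [284.4 141.6]
before post [285, 269, 6, 8, 26] [287.6 273.5]
now post [283, 196, 7, 12, 47] [285.8 202.7]
changes elsewhere [[78, 306, 9, 21, 72], [88, 311, 6, 9, 40], [60, 347, 19, 19, 177]]
[(138, [135, 2, 245]), (141, [135, 2, 245]), (144, [0, 1, 244]), (147, [116, 153, 216]), (150, [115, 182, 220]), (153, [115, 182, 220]), (156, [115, 185, 223]), (159, [118, 78, 196]), (162, [150, 1, 245]), (165, [120, 1, 245]), (168, [120, 1, 245]), (171, [150, 1, 245]), (174, [0, 11, 187]), (177, [135, 2, 247]), (180, [120, 1, 247]), (183, [36, 10, 123]), (186, [30, 4, 124]), (189, [117, 11, 237]), (192, [116, 17, 221]), (195, [120, 19, 82]), (198, [135, 24, 63]), (201, [126, 21, 60]), (204, [135, 18, 28]), (207, [120, 25, 31]), (210, [118, 15, 226]), (213, [120, 11, 237]), (216, [120, 16, 179]), (219, [116, 16, 224])]
```

```bash
python3 -c "
from plant import env
print(env.sign_off())"
```

```text
the job is handed in; nothing more can be done
None
```

The job is handed in at about 24 s: white, blue-capped and amber vials stand in single file in the lane, the buffer is pressed in about 4.9 mm (judged from finger travel and force), and the robot is clear of everything; I also nudged the blue-capped vial forward, since it had been pulled back with the amber one.

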